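# Dust a bisque pot over the air head

## Task

First open the air valve halfway, so that its red lever stands at 45 degrees between straight across the pipe (shut) and along the pipe (fully open). Then pick up the rectangular bisque pot, carry it upright over the other ware and the wall of the dusting tray, and hold it centred about 15 mm above the blue air head, its long side along the head's long side, without ever touching the tray or the head. Finish while still holding it there, with the valve still half open and the other things left standing where they were.

Things in the scene. Friction and masses are not known exactly. Their poses are not given: they have to be found in the camera images.
- valve_hub (a point): Centre of the lever hub of a fixed quarter-turn brass ball valve on a steel pipe, 90 mm above the table. z is up and is the lever's turning axis; x is the direction in which the lever points when shut; the pipe runs along y. The top of the pipe is 56 mm above the table (64 mm at the brass body within 30 mm of the hub). Base plate 70 x 200 x 8 mm. This frame does not turn with the lever.
- lever (a joint): Turning angle of the valve lever in rad: 0 = shut, lever across the pipe (along +x of valve_hub); grows anticlockwise seen from above; 1.571 = fully open, lever along the pipe (+y of valve_hub). Half open is 0.785. The lever is level; its red grip is a bar 14 mm wide and 14 mm high, from 36 to 96 mm out from the hub, centred at the hub's height (90 mm above the table). It turns with light friction (about 0.12 N m) and stays where it is left.
- pot_mid (a point): Centre, half-way up, of the loose rectangular bisque pot: an open-topped, pinkish slab-built box 44 mm (its x) by 76 mm (its y) by 100 mm high (z, up), walls 5 mm, about 0.25 kg, standing upright on the table. Its underside is 50 mm below this point.
- head_top (a point): Centre of the top face of the blue air head, a block 50 mm (its x) by 84 mm (its y, the long side) and 18 mm thick with three dark slots along y, top 85 mm above the table. It stands on a riser in the middle of the fixed plywood dusting tray, an open-topped box of outer size 200 mm (x) by 240 mm (y) with walls 110 mm high and 8 mm thick. z is up.
- cup_mid (a point): Bystander: centre of an empty pale bisque cup, 74 mm across, 80 mm high, loose on the table (centre 40 mm up).
- jar_mid (a point): Bystander: centre of a closed green glass glaze jar, 68 mm across, 75 mm high, loose on the table (centre 37 mm up).
- brushes_mid (a point): Bystander: a blue ceramic pot of brushes, 72 mm across and 90 mm high, the brushes sticking up to 180 mm; this point is on its axis, 45 mm up. Loose on the table.
Not all that is in view belongs to the job. There is more than one size of the part that bears pot_mid; the job needs the middle-sized. There is more than one size of the part that bears valve_hub; the job needs the smaller.

How it is judged:
On the way, in this order (a step that is already met when the one before it is completed fails the run):
1. the valve lever is set to 45 degrees (within 8 degrees) and at rest (value of joint lever between 0.645 and 0.925 rad and velocity of joint lever between -0.05 and 0.05 rad/s), for 0.3 s.
2. the pot is held up, high enough to pass over the tray wall (height (world z) of pot_mid above 0.16 m and contact force between pot and the fingers above 1 N), for 0.1 s.
At the end, for the whole second after the job is handed in: Lever at 45 +-8 degrees; pot still in the fingers, at rest, touching no tray or head, underside 5 to 25 mm above the head, centre within 12 mm of the head's sideways, long sides within 8 degrees, upright within 7 degrees; cup, jar, brush pot within 30 mm of their starts (value of joint lever between 0.645 and 0.925 rad and horizontal distance between pot_mid and head_top below 0.012 m and z of pot_mid in the frame of head_top between 0.055 and 0.075 m and angle between the y axis of pot_mid and the y axis of head_top, either way round below 0.14 rad and angle between pot_mid's own z axis and vertical below 0.12 rad and contact force between pot and the fingers above 1 N and contact force between pot and tray below 0.2 N and linear speed of pot below 0.02 m/s and distance of each of cup_mid, jar_mid, brushes_mid from where it was at the start of the episode below 0.03 m); the arm keeps its last pose, push and grip.
It fails at once if the pot touches the tray or the air head (contact force between pot and tray above 0.5 N).
It fails at once if the pot is tipped while being carried (angle between pot_mid's own z axis and vertical above 0.5 rad).
It fails at once if the cup is pushed away or knocked over (distance of cup_mid from where it was at the start of the episode above 0.03 m or angle between cup_mid's own z axis and vertical above 0.4 rad).
It fails at once if the glaze jar is pushed away or knocked over (distance of jar_mid from where it was at the start of the episode above 0.03 m or angle between jar_mid's own z axis and vertical above 0.4 rad).
It fails at once if the brush pot is pushed away or knocked over (distance of brushes_mid from where it was at the start of the episode above 0.03 m or angle between brushes_mid's own z axis and vertical above 0.4 rad).
It also fails if it takes over 58 s, if anything falls off the work surface, if the arm or the gripper's body presses on something with over 40 N, if the wrist force passes 120 N, or if a joint passes its speed limit or range.

## Robot

A 7-joint arm with a two-finger parallel gripper is mounted at the origin on the work surface. World frame = base frame: x ahead of the robot, y to its left, z up, the work surface at z = 0. Lengths are in m, angles in rad, forces in N, time in s.
With the tool pointing down it reaches from about 0.425 to 0.875 m from the base axis. Payload 4.7 kg.
Tool frame: the origin (TCP) lies on the mounting face of the last link; the fingertips stand 182 mm ahead of it and the grasp point (between the pads) lies 164 mm ahead of it; x points along the fingers, y is the direction in which the jaws open and shut, and the axes are right-handed (so a half turn about x gives the same grasp; the last joint's range is limited). The gripper opens to 87 mm and grips with 3 to 60 N. Pads are 19 mm wide; open, the fingers measure 117 mm over their backs; the gripper's body (75 mm by 190 mm) begins 51 mm behind the grasp point.
Start: joints at [-1.212, 0.321, -0.07, 1.45, 0.023, 1.371, -0.057], TCP at [0.22, 0.612, 0.405] pointing down, gripper open.
Joint ranges: [-2.86, 2.86], [-0.3, 2.09], [-1.38, 1.24], [0.06, 2.45], [-1.56, 4.7], [0.09, 2.05], [-2.69, 2.69]. Speed limits (rad/s): [2.57, 2.57, 3.14, 3.14, 3.14, 3.14, 3.14].

## Interface

Orientations are given as a rotation vector (axis times angle).
In Python, from bench import monitor, get_image, ctrl gives the robot as it stands.
- The arm moves only by the shell command python3 -m creep 'ROWS' [FORCE]. ROWS is JSON, a list of rows, each a list of 7 numbers: the shift along the tool's x, y, z in mm, then the turn, a rotation vector about the tool's x, y, z in rad, then the finger opening in mm, from 0 to 87. A call has 1 to 5 rows; each row shifts and turns the commanded pose from where the row before left it, along the tool's axes as they then stand; what a row does not reach is not made up. A row lasts 1/10 s, in which the tool goes at most 50 mm and 8.59 degrees, less where a joint would pass 70% of its speed; a pose out of reach is approached as far as the arm can. A call is refused whole if a number of a shift passes 50 or a number of a turn 0.15, either way. A call with a gripper value outside its range is refused whole. The fingers move at their own pace and stop on an object; FORCE is the grip in N (left out, the last holds). Time passes only in rows, so rows that do not move let the fingers close. It gives the time, the measured TCP pose, the force and the opening at its end, in the units of the state.
- monitor.get_state(): the state, without advancing time (a new reading comes with each control period).
- get_image(name): name is "side" or "top" or "wrist"; returns a dict with "img" (420x560x3 uint8, red, green, blue), "mtx" (3x3 intrinsics, pixels), "view" (4x4, takes a point from world to camera coordinates). Camera axes: x right, y up, looking along -z (the intrinsics and any distortion apply to the point x, -y, -z); pixel columns grow to the right and rows downward; lengths in m; the calibration is good to about 2 mm. A picture is of the moment at which its call begins. There is no depth.
- ctrl.close_job(): hands the job in, once; it reports no verdict.
The state is a dict: "time": time; "joint_positions": joint angles; "qd": joint speeds; "joint_torque": joint torques, N m; "position": TCP position; "tool_rot": TCP orientation; "ft_force": force on the tool from outside, world axes, zero at the start; "torque": the same for the moment, N m; "grip_width": opening from 0.0 (shut) to 1.0 (fully open).
Only numpy, scipy, OpenCV 4.12 (cv2) and the standard library are available. Lean on these libraries where they do the work, as an engineer would, in place of code of your own. Each camera call takes 0.05 s, during which the arm holds its last target.

## Working session

There is one attempt and no reset: what is moved stays moved. The work goes in short steps, Python scripts to look and compute and a shell command to move; the robot and the scene stay as the last step left them, time stands still between calls to the robot, and variables do not carry over. Pictures are saved under pics/ and viewed, and the job is handed in when it is done.

```bash
ls; mkdir -p pics
python3 - <<'E'
from bench import monitor,get_image
import cv2,numpy as np
print(monitor.get_state())
for n in ["side","top","wrist"]:
    d=get_image(n); cv2.imwrite(f"pics/{n}0.png",d["img"][:,:,::-1]); np.savez(f"pics/{n}0.npz",**d); print(n,d.keys(),d["mtx"].round(1).tolist(),np.array(d["view"]).round(3).tolist())
E
```

```text
pics
{'time': 0.0, 'joint_positions': array([-1.21189817,  0.32185084, -0.07009164,  1.45167756,  0.022602  ,
        1.37077657, -0.05689225]), 'qd': array([-1.39637273e-03,  3.29283952e-05,  1.08018966e-03,  2.33030531e-04,
        2.29552268e-04, -7.68642036e-04,  1.07495404e-03]), 'joint_torque': array([ 2.11532688e-04, -4.91288924e+01, -4.03726939e-01, -3.12526703e+01,
       -6.40363223e-02,  4.37287556e-02,  1.45186282e-04]), 'position': array([0.21966389, 0.61154641, 0.40364185]), 'tool_rot': array([ 0.26902745,  1.55404873, -0.2720412 ]), 'ft_force': array([0.765362  , 0.01102898, 0.26871437]), 'torque': array([-0.03545669, -0.02422018,  0.01509857]), 'grip_width': 0.9978862316494453}
side dict_keys(['img', 'mtx', 'view']) [[396.6, 0.0, 271.1], [0.0, 396.6, 212.3], [0.0, 0.0, 1.0]] [[0.761, -0.649, 0.014, -0.376], [0.31, 0.382, 0.87, -0.226], [-0.57, -0.658, 0.492, -0.768], [0.0, 0.0, 0.0, 1.0]]
top dict_keys(['img', 'mtx', 'view']) [[491.1, 0.0, 278.5], [0.0, 491.1, 211.8], [0.0, 0.0, 1.0]] [[0.022, -1.0, 0.019, -0.026], [0.994, 0.024, 0.108, -0.507], [-0.108, 0.016, 0.994, -1.109], [0.0, 0.0, 0.0, 1.0]]
wrist dict_keys(['img', 'mtx', 'view']) [[308.2, 0.0, 283.9], [0.0, 308.2, 202.7], [0.0, 0.0, 1.0]] [[0.338, 0.941, -0.002, -0.65], [-0.904, 0.324, -0.278, 0.034], [-0.261, 0.096, 0.961, -0.392], [0.0, 0.0, 0.0, 1.0]]
```

View pics/side0.png

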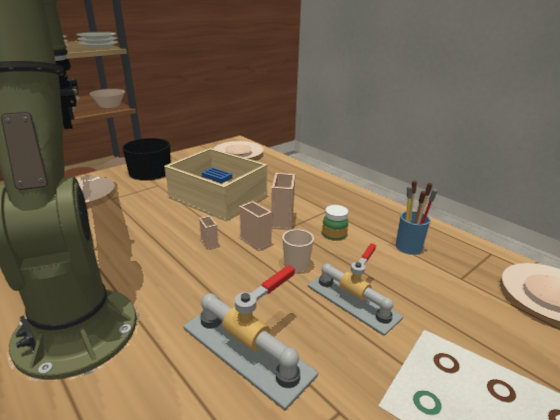

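View pics/top0.png

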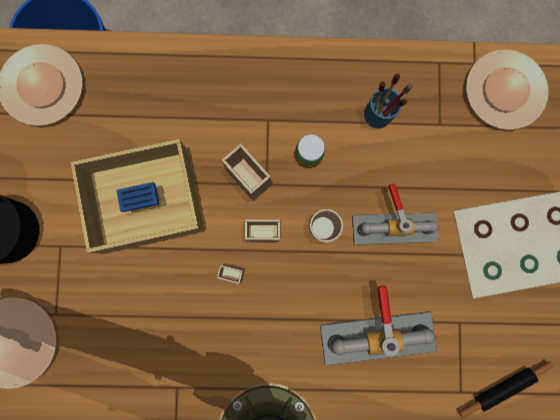

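View pics/wrist0.png

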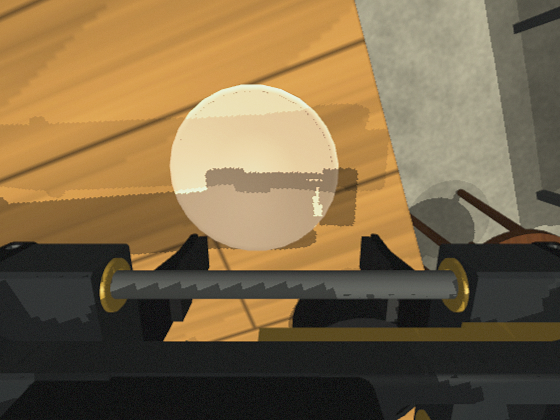

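```bash
cat > h.py <<'E'
import numpy as np,cv2
def load(n): 
    d=np.load(f"pics/{n}.npz"); return d["img"],d["mtx"],d["view"]
def ray(K,V,uv):
    uv=np.atleast_2d(np.array(uv,float)); d=np.c_[(uv[:,0]-K[0,2])/K[0,0],-(uv[:,1]-K[1,2])/K[1,1],-np.ones(len(uv))]
    R=V[:3,:3]; c=-R.T@V[:3,3]; return c,d@R
def onz(K,V,uv,z):
    c,d=ray(K,V,uv); return c+d*((z-c[2])/d[:,2])[:,None]
def proj(K,V,P):
    P=np.atleast_2d(P); q=P@V[:3,:3].T+V[:3,3]; return np.c_[K[0,2]-K[0,0]*q[:,0]/q[:,2],K[1,2]+K[1,1]*q[:,1]/q[:,2]]
def tri(obs):
    A=np.zeros((3,3));b=np.zeros(3)
    for K,V,uv in obs:
        c,d=ray(K,V,uv); d=d[0]/np.linalg.norm(d[0]); M=np.eye(3)-np.outer(d,d); A+=M;b+=M@c
    return np.linalg.solve(A,b)
E
python3 - <<'E'
from h import *
for n,(r,s) in {"top0":((60,270,200,460),3),"side0":((190,330,180,420),3)}.items():
    i=load(n)[0][r[0]:r[1],r[2]:r[3]]; i=cv2.resize(i,None,fx=s,fy=s,interpolation=cv2.INTER_CUBIC); cv2.imwrite(f"pics/{n}crop.png",i[:,:,::-1]);print(i.shape)
i,K,V=load("top0"); h=cv2.cvtColor(i,cv2.COLOR_RGB2HSV)
red=cv2.inRange(h,(0,190,110),(4,255,255))|cv2.inRange(h,(174,190,110),(180,255,255))
blue=cv2.inRange(h,(100,130,40),(125,255,255))
for nm,m,z in (("red",red,.09),("blue",blue,.085)):
    n,l,s,c=cv2.connectedComponentsWithStats(m)
    for k in range(1,n):
        if s[k,4]>60:
            ys,xs=np.nonzero(l==k); p=np.c_[xs,ys].astype(np.float32); P=onz(K,V,p,z)[:,:2].astype(np.float32)
            print(nm,s[k],c[k].round(1),"minrect(m)",cv2.minAreaRect(P), "mean",P.mean(0).round(4))
E
```

```text
(630, 780, 3)
(420, 720, 3)
red [390 184  13  25 135] [395.6 196.1] minrect(m) ((0.5418316125869751, -0.27034738659858704), (0.056479427963495255, 0.012039433233439922), 18.26447105407715) mean [ 0.5422 -0.2703]
red [379 286  12  37 244] [384.9 304.5] minrect(m) ((0.3067460358142853, -0.24559035897254944), (0.07721251994371414, 0.01682441122829914), 8.185178756713867) mean [ 0.3059 -0.2464]
blue [  10    0   95   30 2335] [57.1 14.9] minrect(m) ((0.9434312582015991, 0.4995936155319214), (0.06941910833120346, 0.21245057880878448), 0.24066856503486633) mean [0.9406 0.5013]
blue [365 104  23  23 131] [373.8 118.5] minrect(m) ((0.7201579213142395, -0.22153769433498383), (0.057778168469667435, 0.031160321086645126), 45.09933090209961) mean [ 0.7182 -0.2229]
blue [117 183  41  28 697] [137.5 196.9] minrect(m) ((0.527313232421875, 0.29724425077438354), (0.04821394383907318, 0.08340124785900116), 13.814108848571777) mean [0.5271 0.2971]
```

View pics/top0crop.png

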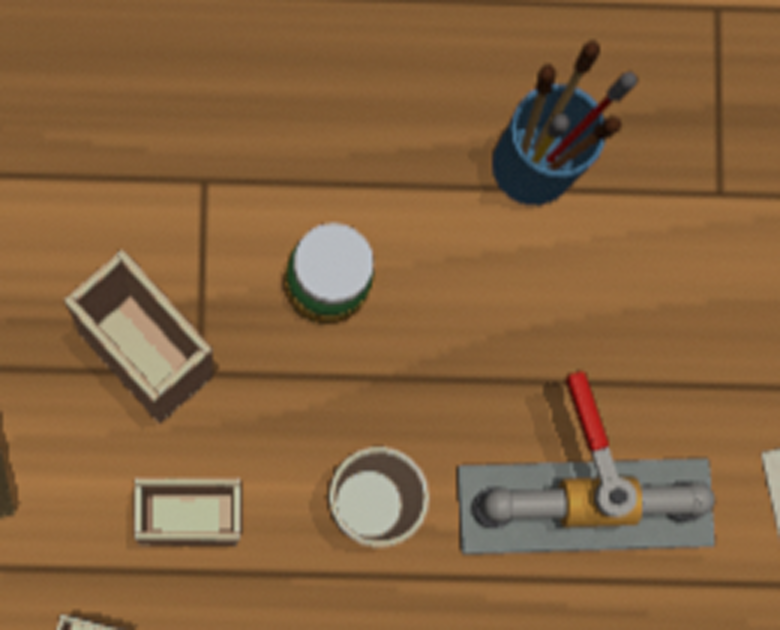

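View pics/side0crop.png

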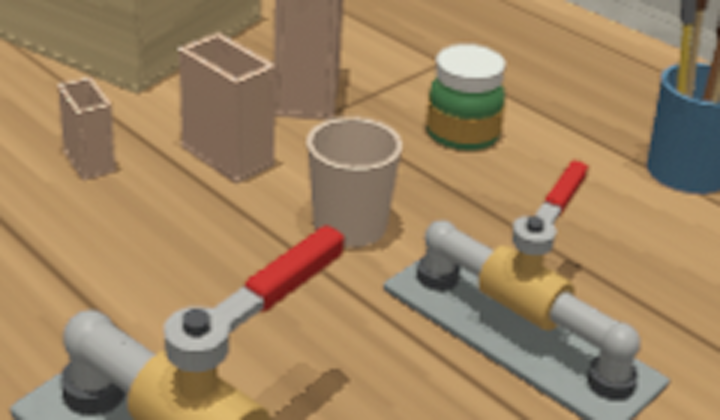

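Run:
```python
from h import *
i,K,V=load("top0"); i2,K2,V2=load("side0")
f=lambda L:[(200+u/3-.33,60+v/3-.33) for u,v in L]
g=lambda L:[(180+u/3-.33,190+v/3-.33) for u,v in L]
plate=onz(K,V,f([(458,466),(711,458),(715,546),(461,553)]),.008)
hub=onz(K,V,f([(618,497)]),.095)
pot=onz(K,V,f([(134,479),(242,479),(242,544),(134,544)]),.1)
print("plate\n",plate.round(4),"sizes",np.linalg.norm(np.diff(plate,axis=0),axis=1),"c",plate.mean(0))
for a,b in((1,0),(2,3)):
    d=plate[b]-plate[a];print("pipe dir deg",np.degrees(np.arctan2(d[1],d[0])))
print("hub",hub); r=np.array([.5418,-.2703])-hub[0,:2]; print("lever",np.linalg.norm(r),np.degrees(np.arctan2(r[1],r[0])))
print("pot\n",pot.round(4),np.linalg.norm(np.diff(pot,axis=0),axis=1),pot.mean(0))
for a,b in((1,0),(2,3)):
    d=pot[b]-pot[a];print("pot dir",np.degrees(np.arctan2(d[1],d[0])))
# middle pot corner heights by 2 views; side crop near-right rim corner (272,68),left(182,50),back(217,36), front (236,83)
print("mid corners", [tri([(K,V,f([a])[0]),(K2,V2,g([b])[0])]).round(4) for a,b in (((134,479),(217,36)),((242,479),(272,68)),((242,544),(236,83)),((134,544),(182,50)))])
# grip tip / red centroid
red=lambda im:cv2.inRange(cv2.cvtColor(im,cv2.COLOR_RGB2HSV),(0,190,110),(4,255,255))|cv2.inRange(cv2.cvtColor(im,cv2.COLOR_RGB2HSV),(174,190,110),(180,255,255))
n,l,s,c=cv2.connectedComponentsWithStats(red(i2))
for k in range(1,n):
    if s[k,4]>60: print("side red",s[k],c[k].round(1), tri([(K,V,(395.6,196.1)),(K2,V2,c[k])]))
print("hub tri",tri([(K,V,f([(618,497)])[0]),(K2,V2,g([(536,225)])[0])]))
cv2.imwrite("pics/s2.png",cv2.resize(i2[130:260,150:360],None,fx=3.5,fy=3.5,interpolation=cv2.INTER_CUBIC)[:,:,::-1])
cv2.imwrite("pics/t2.png",cv2.resize(i[130:260,60:280],None,fx=3.5,fy=3.5,interpolation=cv2.INTER_CUBIC)[:,:,::-1])
```

```text
plate
 [[ 0.5066 -0.1887  0.008 ]
 [ 0.5178 -0.3891  0.008 ]
 [ 0.4484 -0.3914  0.008 ]
 [ 0.4383 -0.1915  0.008 ]] sizes [0.20070547 0.06947874 0.20016065] c [ 0.47778767 -0.29019137  0.008     ]
pipe dir deg 93.19524038161904
pipe dir deg 92.88868439689176
hub [[ 0.47755319 -0.29094428  0.095     ]]
lever 0.06748213284008601 17.813651861964956
pot
 [[ 0.4818  0.0607  0.1   ]
 [ 0.4837 -0.0171  0.1   ]
 [ 0.4368 -0.0181  0.1   ]
 [ 0.435   0.0593  0.1   ]] [0.07781952 0.04686234 0.07744934] [0.45934176 0.02119905 0.1       ]
pot dir 91.3717047762117
pot dir 91.32408442909791
mid corners [array([0.4815, 0.0618, 0.0931]), array([ 0.4816, -0.0152,  0.0951]), array([ 0.4369, -0.0181,  0.0981]), array([0.437 , 0.0583, 0.0958])]
side red [262 268  32  23 131] [278.1 280.2] [ 0.45571864 -0.22031728  0.06180246]
hub tri [ 0.4772938  -0.29051833  0.09578962]
```

```bash
sleep 0
```

```text
(no output)
```

View pics/s2.png

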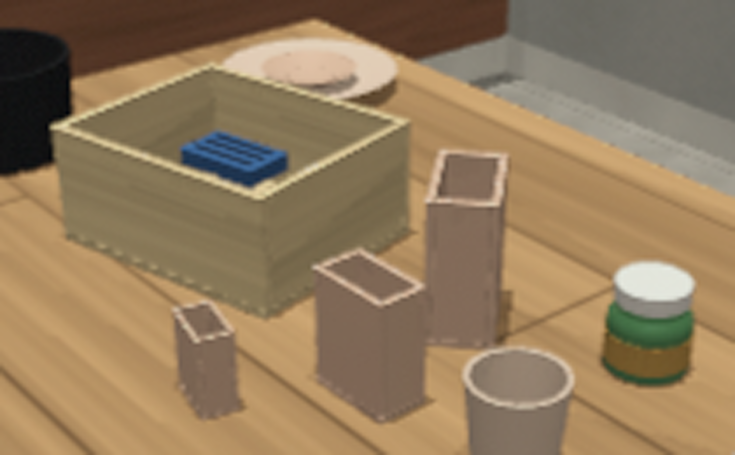

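View pics/t2.png

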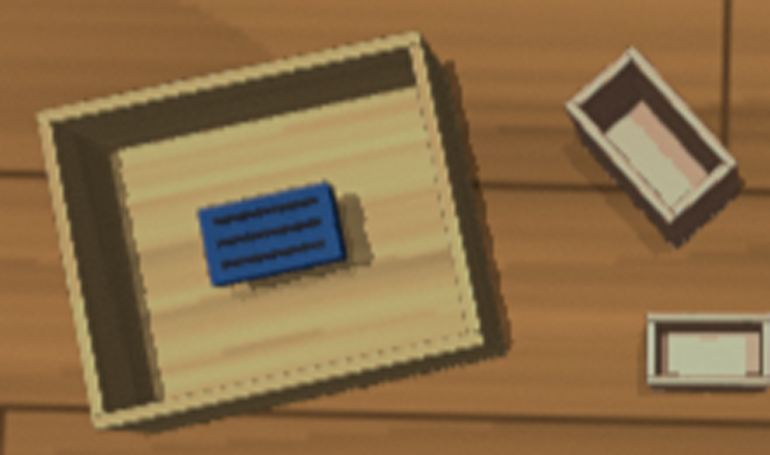

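Run:
```python
from h import *
from scipy.spatial.transform import Rotation as R
i,K,V=load("top0"); i2,K2,V2=load("side0")
f=lambda L:[(60+u/3.5-.36,130+v/3.5-.36) for u,v in L]
g=lambda L:[(150+u/3.5-.36,130+v/3.5-.36) for u,v in L]
T=[(632,48),(567,105),(672,222),(737,163)];S=[(507,155),(440,152),(427,203),(500,206)]
print("tall",[tri([(K,V,f([a])[0]),(K2,V2,g([b])[0])]).round(4) for a,b in zip(T,S)])
tr=onz(K,V,f([(38,115),(418,33),(482,344),(97,428)]),.11); print("tray\n",tr.round(4),tr.mean(0))
for a,b in((1,0),(2,3),(2,1),(3,0)):
    d=tr[b]-tr[a];print(np.linalg.norm(d),np.degrees(np.arctan2(d[1],d[0])))
hd=onz(K,V,f([(198,210),(330,184),(345,260),(213,286)]),.085);print("head",hd.round(4),hd.mean(0))
for a,b in((1,0),(2,3)):
    d=hd[b]-hd[a];print(np.linalg.norm(d),np.degrees(np.arctan2(d[1],d[0])))
m=cv2.inRange(cv2.cvtColor(i2,cv2.COLOR_RGB2HSV),(100,130,40),(125,255,255))
print("head tri",tri([(K,V,f([(271.5,235)])[0]),(K2,V2,g([(235,153)])[0])]))
from bench import monitor
s=monitor.get_state(); print(R.from_rotvec(s["tool_rot"]).as_matrix().round(3))
```

```text
tall [array([0.6429, 0.0736, 0.1231]), array([0.6059, 0.1126, 0.1226]), array([0.5352, 0.0463, 0.1233]), array([0.5729, 0.0073, 0.124 ])]
tray
 [[0.5948 0.4376 0.11  ]
 [0.6526 0.207  0.11  ]
 [0.4601 0.1597 0.11  ]
 [0.4039 0.3893 0.11  ]] [0.52785534 0.29841747 0.11      ]
0.23772006692340653 104.08268747596557
0.23642249226547485 103.76665896113059
0.19827350043158815 13.820032451611032
0.19696776972428642 14.196788756664045
head [[0.5419 0.3443 0.085 ]
 [0.5605 0.2628 0.085 ]
 [0.5126 0.251  0.085 ]
 [0.4942 0.3323 0.085 ]] [0.52730934 0.29758733 0.085     ]
0.08366171723095808 102.83759144349902
0.08327855779254387 102.73325268603486
head tri [0.52794616 0.29952653 0.07847855]
[[-0.     0.338  0.941]
 [-0.001  0.941 -0.338]
 [-1.    -0.001  0.   ]]
```

```bash
python3 -m creep '[[0,0,0,0.15,0,0,87],[0,0,0,0.15,0,0,87],[0,0,0,0.15,0,0,87],[0,0,0,0.15,0,0,87],[0,0,0,0.15,0,0,87]]'
python3 -m creep '[[0,0,0,0.15,0,0,87],[0,0,0,0.15,0,0,87],[0,0,0,0.15,0,0,87],[0,0,0,0.025,0,0,87],[0,0,0,0,0,0,87]]'
cat > st.py <<'E'
from bench import monitor
from scipy.spatial.transform import Rotation as R
import numpy as np,sys
s=monitor.get_state();M=R.from_rotvec(s["tool_rot"]).as_matrix();p=s["position"]
print("t",round(float(s["time"]),2),"pos",p.round(4),"yaw",np.degrees(np.arctan2(M[1,1],M[0,1])).round(2),"toolx",M[:,0].round(4),"q",s["joint_positions"].round(2),"F",s["ft_force"].round(1),"T",s["torque"].round(2),"grip mm",round(87*float(s["grip_width"]),1))
if len(sys.argv)>4:
    x,y,z,a=map(float,sys.argv[1:5]); d=np.array([x,y,z])-p
    print("shift mm (tool now)",(M.T@d*1000).round(1),"turn x rad",round(float(np.radians(np.degrees(np.arctan2(M[1,1],M[0,1]))-a)),4))
    Rt=R.from_matrix(np.array([[0,np.cos(np.radians(a)),np.sin(np.radians(a))],[0,np.sin(np.radians(a)),-np.cos(np.radians(a))],[-1,0,0]])); print("full turn rv",(R.from_matrix(M).inv()*Rt).as_rotvec().round(4))
E
python3 st.py 0.48 0.2 0.404 0
```

```text
time: 0.65
position: [0.2197, 0.6116, 0.4043]
tool_rot: [0.856, 1.395, -0.857]
ft_force: [0.1, 0.4, 0.7]
grip_width: 0.997
time: 1.15
position: [0.2196, 0.6117, 0.4045]
tool_rot: [1.206, 1.211, -1.207]
ft_force: [0.5, -0.7, -0.5]
grip_width: 1.0
t 1.15 pos [0.2196 0.6117 0.4045] yaw 0.21 toolx [-1.e-04 -5.e-04 -1.e+00] q [-1.34  0.32  0.09  1.46 -0.03  1.37 -1.24] F [ 0.5 -0.7 -0.5] T [-0.06  0.12 -0.04] grip mm 87.0
shift mm (tool now) [  0.7 258.9 412.7] turn x rad 0.0037
full turn rv [0.0037 0.0005 0.0001]
```

```bash
for k in 1; do
python3 -m creep '[[0,26,41,0,0,0,87],[0,26,41,0,0,0,87],[0,26,41,0,0,0,87],[0,26,41,0,0,0,87],[0,26,41,0,0,0,87]]'|head -2
python3 -m creep '[[0,26,41,0,0,0,87],[0,26,41,0,0,0,87],[0,26,41,0,0,0,87],[0,26,41,0,0,0,87],[0,26,41,0,0,0,87]]'|head -2
python3 -m creep '[[0,6,47,0,0,0,60],[0,6,47,0,0,0,40],[0,6,47,0,0,0,40],[0,6,47,0,0,0,40],[0,6,47,0,0,0,40]]'|head -2
done; python3 st.py .5422 -.2699 .404 -72.2
```

```text
time: 1.65
position: [0.3507, 0.405, 0.4049]
time: 2.15
position: [0.4808, 0.2001, 0.4051]
time: 2.65
position: [0.5102, -0.0349, 0.405]
t 2.65 pos [ 0.5102 -0.0349  0.405 ] yaw 0.25 toolx [ 9.e-04  7.e-04 -1.e+00] q [-0.63  0.01  0.66  1.81 -0.01  1.32  0.03] F [0.2 0.3 0.1] T [-0.09 -0.03 -0.02] grip mm 54.8
shift mm (tool now) [  0.9  31.  235.1] turn x rad 1.2644
full turn rv [ 1.2644e+00 -1.2000e-03 -3.0000e-04]
```

```bash
python3 -m creep '[[0,6,47,0,0,0,40],[0,6,47,0,0,0,40],[0,6,47,0,0,0,40],[0,6,47,0,0,0,40],[0,6,47,0,0,0,40]]'|head -2
python3 -m creep '[[0,0,0,0.15,0,0,32],[0,0,0,0.15,0,0,32],[0,0,0,0.15,0,0,32],[0,0,0,0.15,0,0,32],[0,0,0,0.15,0,0,32]]'|head -2
python3 -m creep '[[0,0,0,0.15,0,0,32],[0,0,0,0.15,0,0,32],[0,0,0,0.15,0,0,32],[0,0,0,0.064,0,0,32],[0,0,0,0,0,0,32]]'|head -2
python3 st.py .5422 -.2699 .252 -72.2
python3 - <<'E'
from bench import get_image
import cv2,numpy as np
for n in ["wrist"]:
    d=get_image(n); cv2.imwrite(f"pics/{n}1.png",d["img"][:,:,::-1])
E
```

```text
time: 3.15
position: [0.5407, -0.2695, 0.4049]
time: 3.65
position: [0.5406, -0.2679, 0.4046]
time: 4.15
position: [0.5407, -0.2677, 0.4045]
t 4.15 pos [ 0.5407 -0.2677  0.4045] yaw -72.21 toolx [-4.e-04  0.e+00 -1.e+00] q [-0.45  0.36  1.09  1.6  -0.32  1.38 -0.58] F [1.1 1.1 0.3] T [-0.11  0.1  -0.03] grip mm 32.2
shift mm (tool now) [152.5   2.6  -0.8] turn x rad -0.0001
full turn rv [-0.0001  0.0003  0.0001]
```

View pics/wrist1.png

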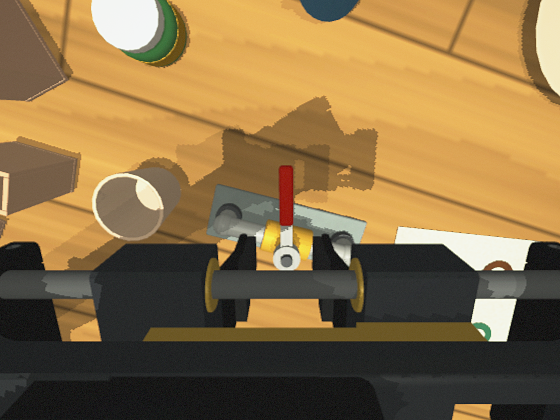

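```bash
python3 -m creep '[[40,2.6,-0.8,0,0,0,32],[40,0,0,0,0,0,32],[40,0,0,0,0,0,32],[32,0,0,0,0,0,32],[0,0,0,0,0,0,32]]'
python3 -m creep '[[0,0,0,0,0,0,20],[0,0,0,0,0,0,20],[0,0,0,0,0,0,20]]' 5
python3 st.py .5422 -.2699 .252 -72.2
python3 - <<'E'
import numpy as np
h=np.array([.4775,-.2907])
for l in np.linspace(17.8,48,7):
    a=np.radians(l); p=h+.068*np.array([np.cos(a),np.sin(a)]); print(l,p.round(4))
# per-row: turn dth about the hub, in tool frame (y = -tangent dir, z = ... )
for dth in (np.radians(30.2/8),):
    a=np.radians(17.8); p0=h+.068*np.array([np.cos(a),np.sin(a)]);p1=h+.068*np.array([np.cos(a+dth),np.sin(a+dth)])
    t=np.radians(17.8-90); y=np.array([np.cos(t),np.sin(t)]);z=np.array([np.sin(t),-np.cos(t)]); d=(p1-p0)*1000; print("row y,z",d@y,d@z,"turn",-dth)
E
```

```text
time: 4.7
position: [0.5406, -0.2687, 0.2484]
tool_rot: [2.048, 0.326, -2.063]
ft_force: [0.2, 0.3, -0.1]
grip_width: 0.366
time: 5.0
position: [0.5429, -0.2707, 0.2549]
tool_rot: [2.058, 0.318, -2.051]
ft_force: [0.5, 0.2, -0.6]
grip_width: 0.243
t 5.0 pos [ 0.5429 -0.2707  0.2549] yaw -72.32 toolx [ 3.5e-03 -9.0e-04 -1.0e+00] q [-0.35  0.51  0.98  1.76 -0.47  1.12 -0.48] F [ 0.5  0.2 -0.6] T [-0.05  0.14 -0.01] grip mm 21.1
shift mm (tool now) [ 2.9 -1.   0.5] turn x rad -0.0021
full turn rv [-0.0021 -0.003  -0.0019]
17.8 [ 0.5422 -0.2699]
22.833333333333336 [ 0.5402 -0.2643]
27.866666666666667 [ 0.5376 -0.2589]
32.9 [ 0.5346 -0.2538]
37.93333333333334 [ 0.5311 -0.2489]
42.96666666666667 [ 0.5273 -0.2444]
48.0 [ 0.523  -0.2402]
row y,z -4.477019433605509 0.14754022888246432 turn -0.06588617926278593
```

```bash
python3 -m creep '[[2.5,-4.5,0.15,-0.066,0,0,20],[0,-4.5,0.15,-0.066,0,0,20],[0,-4.5,0.15,-0.066,0,0,20],[0,-4.5,0.15,-0.066,0,0,20],[0,0,0,0,0,0,20]]'
python3 -m creep '[[0,-4.5,0.15,-0.066,0,0,20],[0,-4.5,0.15,-0.066,0,0,20],[0,-4.5,0.15,-0.066,0,0,20],[0,-4.5,0.15,-0.066,0,0,20],[0,0,0,0,0,0,20]]'
python3 st.py .523 -.2402 .252 -42
python3 - <<'E'
from bench import get_image
import cv2,numpy as np
for n in ["wrist","top"]:
    d=get_image(n); cv2.imwrite(f"pics/{n}2.png",d["img"][:,:,::-1]); np.savez(f"pics/{n}2.npz",**d)
E
```

```text
time: 5.5
position: [0.535, -0.254, 0.2518]
tool_rot: [1.899, 0.558, -1.893]
ft_force: [0.1, 0.5, 0.0]
grip_width: 0.229
time: 6.0
position: [0.5233, -0.2403, 0.2514]
tool_rot: [1.729, 0.765, -1.725]
ft_force: [0.2, -0.0, 0.1]
grip_width: 0.23
t 6.0 pos [ 0.5233 -0.2403  0.2514] yaw -42.16 toolx [ 2.5e-03  2.0e-04 -1.0e+00] q [-0.36  0.4   0.89  1.84 -0.35  1.07 -0.06] F [ 0.2 -0.   0.1] T [-0.18  0.01 -0.  ] grip mm 20.0
shift mm (tool now) [-0.6 -0.3  0.1] turn x rad -0.0027
full turn rv [-0.0027 -0.0018 -0.0017]
```

View pics/wrist2.png

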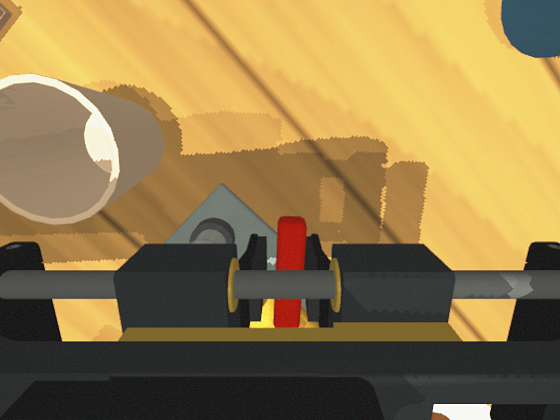

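View pics/top2.png

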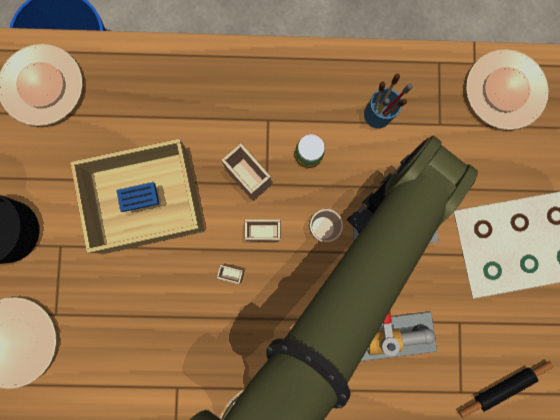

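```bash
python3 -m creep '[[0,-2.5,0,0,0,0,20],[0,0,0,0,0,0,20],[0,0,0,0,0,0,32],[0,0,0,0,0,0,32],[0,0,0,0,0,0,32]]'
python3 -m creep '[[-40,0,0,0,0,0,32],[-40,0,0,0,0,0,32],[-40,0,0,0,0,0,32],[-30,0,0,0,0,0,40],[0,0,0,0,0,0,60]]'
python3 st.py .4593 .021 .402 1.35
python3 - <<'E'
from bench import get_image
import cv2,numpy as np
for n in ["wrist","side"]:
    d=get_image(n); cv2.imwrite(f"pics/{n}3.png",d["img"][:,:,::-1]); np.savez(f"pics/{n}3.npz",**d)
E
```

```text
time: 6.6
position: [0.5207, -0.2384, 0.2499]
tool_rot: [1.726, 0.767, -1.728]
ft_force: [0.3, -0.5, -0.3]
grip_width: 0.353
time: 7.1
position: [0.5218, -0.2397, 0.4046]
tool_rot: [1.731, 0.762, -1.72]
ft_force: [0.5, 0.4, -0.0]
grip_width: 0.472
t 7.1 pos [ 0.5218 -0.2397  0.4046] yaw -42.13 toolx [ 0.0071 -0.0014 -1.    ] q [-0.46  0.22  0.98  1.68 -0.19  1.34 -0.18] F [ 0.5  0.4 -0. ] T [-0.12  0.09 -0.02] grip mm 41.1
shift mm (tool now) [   1.8 -221.2 -151.4] turn x rad -0.7589
full turn rv [-0.7589 -0.0012 -0.0073]
```

View pics/wrist3.png

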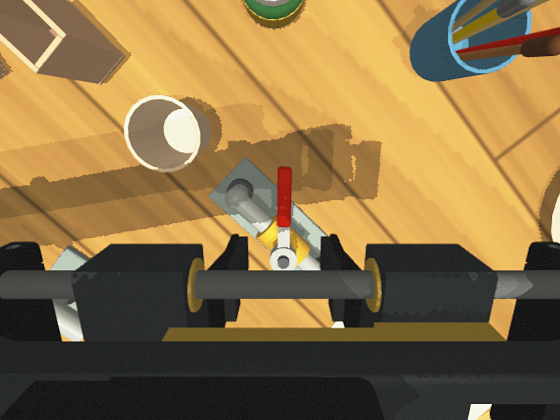

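View pics/side3.png

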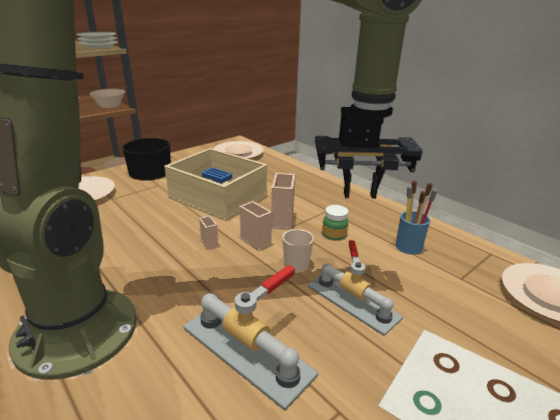

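```bash
cat > lev.py <<'E'
from h import *
import sys
i,K,V=load(sys.argv[1]); h=cv2.cvtColor(i,cv2.COLOR_RGB2HSV)
m=cv2.inRange(h,(0,180,90),(5,255,255))|cv2.inRange(h,(173,180,90),(180,255,255))
n,l,s,c=cv2.connectedComponentsWithStats(m)
for k in range(1,n):
    if s[k,4]>80:
        ys,xs=np.nonzero(l==k);P=onz(K,V,np.c_[xs,ys],.09)[:,:2]; mu=P.mean(0); w,v=np.linalg.eigh(np.cov((P-mu).T)); d=v[:,1]; r=mu-np.array([.4775,-.2907])
        print(s[k],mu.round(4),"axis",np.degrees(np.arctan2(d[1],d[0]))%180,"from hub",np.degrees(np.arctan2(r[1],r[0])),np.linalg.norm(r), "minus 3.04 => lever")
E
python3 lev.py wrist3; python3 lev.py side3
```

```text
[456  28 104  25 549] [ 0.7643 -0.2715] axis 149.14399406929232 from hub 3.828932647639472 0.2874414858980784 minus 3.04 => lever
[277 167  15  60 775] [ 0.5226 -0.2419] axis 47.43901610514432 from hub 47.21615802051913 0.06646048952987162 minus 3.04 => lever
[349 241   9  15  89] [ 0.5211 -0.2402] axis 47.107814229914645 from hub 49.20378260047821 0.066654394472502 minus 3.04 => lever
[262 266  32  27 364] [ 0.3294 -0.2143] axis 9.951543224297637 from hub 152.71103947259635 0.16659185689725856 minus 3.04 => lever
```

```bash
python3 -m creep '[[0,0,0,-0.15,0,0,70],[0,0,0,-0.15,0,0,70],[0,0,0,-0.15,0,0,70],[0,0,0,-0.15,0,0,70],[0,0,0,-0.15,0,0,70]]' | head -1
python3 -m creep '[[0,-10,-43,-0.009,0,0,70],[0,-10,-43,0,0,0,70],[0,-10,-43,0,0,0,70],[0,-10,-43,0,0,0,70],[0,-10,-43,0,0,0,70]]'|head -2
python3 -m creep '[[0,-10,-43,0,0,0,70],[0,0,0,0,0,0,70]]'|head -2
python3 st.py .4593 .021 .252 1.35
python3 - <<'E'
from bench import get_image
import cv2,numpy as np
for n in ["wrist"]:
    d=get_image(n); cv2.imwrite(f"pics/{n}4.png",d["img"][:,:,::-1]); np.savez(f"pics/{n}4.npz",**d)
E
```

```text
time: 7.7
time: 8.2
position: [0.4648, -0.0228, 0.3986]
time: 8.4
position: [0.4532, 0.0244, 0.3983]
t 8.4 pos [0.4532 0.0244 0.3983] yaw 1.99 toolx [-0.0042  0.0013 -1.    ] q [-0.73 -0.14  0.58  1.94  0.07  1.32 -0.15] F [-0.4 -0.8  0.8] T [-0.09  0.01  0.  ] grip mm 70.1
shift mm (tool now) [146.2   6.6   3.8] turn x rad 0.0111
full turn rv [ 0.0111 -0.0014  0.0041]
```

View pics/wrist4.png

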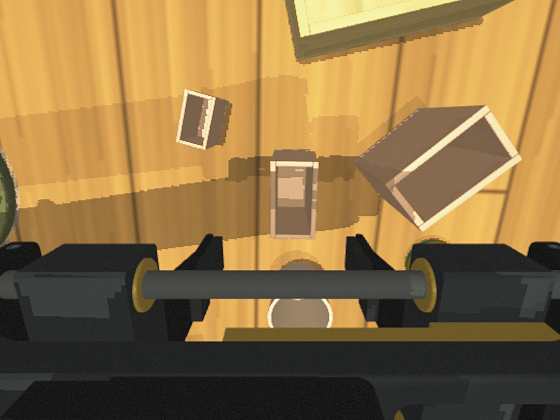

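Run:
```python
from h import *
i,K,V=load("wrist4"); P=onz(K,V,[(271,162),(319,160),(316,239),(271,239)],.1); print(P.round(4),P.mean(0),np.linalg.norm(np.diff(P,axis=0),axis=1))
cv2.imwrite("pics/w4c.png",cv2.resize(i[140:260,220:400],None,fx=4,fy=4,interpolation=cv2.INTER_CUBIC)[:,:,::-1])
```

```text
[[ 0.4395  0.0586  0.1   ]
 [ 0.4829  0.0619  0.1   ]
 [ 0.485  -0.0151  0.1   ]
 [ 0.4412 -0.0167  0.1   ]] [0.46213119 0.02218834 0.1       ] [0.04354447 0.07704678 0.04386855]
```

View pics/w4c.png

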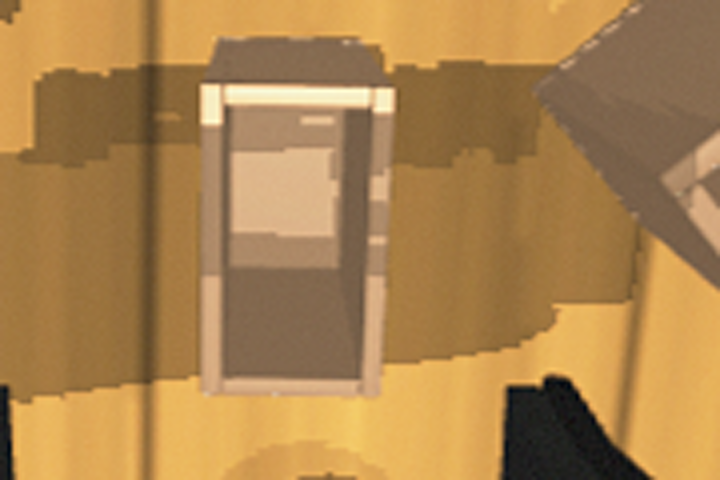

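```bash
python3 -m creep '[[20,7.5,2.5,0.01,-0.001,0.004,70],[20,0,0,0,0,0,70],[20,0,0,0,0,0,70],[0,0,0,0,0,0,70]]' | head -2
python3 st.py .461 .0215 .252 1.4
python3 - <<'E'
from bench import get_image
import cv2,numpy as np
for n in ["wrist"]:
    d=get_image(n); cv2.imwrite(f"pics/{n}5.png",d["img"][:,:,::-1]); np.savez(f"pics/{n}5.npz",**d)
E
```

```text
time: 8.85
position: [0.4616, 0.0142, 0.3368]
t 8.85 pos [0.4616 0.0142 0.3368] yaw 0.67 toolx [-0.0029 -0.0037 -1.    ] q [-0.72 -0.06  0.62  2.01  0.04  1.19 -0.11] F [-0.3 -0.5  0.5] T [-0.12  0.1   0.03] grip mm 70.1
shift mm (tool now) [84.8 -0.3 -7.6] turn x rad -0.0127
full turn rv [-0.0127  0.0037  0.0029]
```

View pics/wrist5.png

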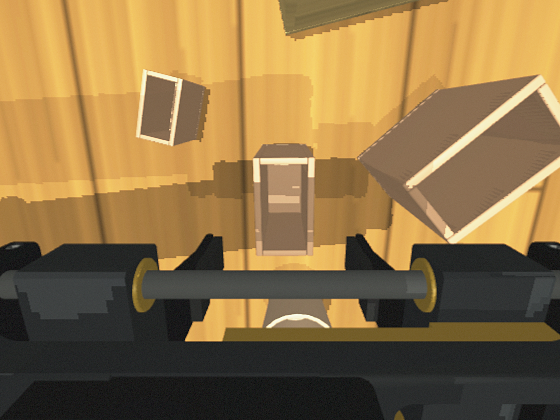

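```bash
python3 -m creep '[[20,0,-3.5,-0.006,0,0,70],[20,0,0,0,0,0,70],[0,0,0,0,0,0,70],[0,0,0,0,0,0,70]]' | head -2
python3 st.py .461 .0215 .252 1.4
```

```text
time: 9.3
position: [0.4635, 0.0187, 0.3011]
t 9.3 pos [0.4635 0.0187 0.3011] yaw 1.1 toolx [ 0.0045 -0.0012 -1.    ] q [-0.72 -0.02  0.62  2.05  0.01  1.1  -0.08] F [ 0.1 -0.6  0.2] T [-0.12 -0.02 -0.02] grip mm 69.9
shift mm (tool now) [49.1 -2.6 -2.9] turn x rad -0.0052
full turn rv [-0.0052  0.0013 -0.0045]
```

```bash
python3 -m creep '[[25,-1,-1.5,-0.003,0,-0.003,70],[23,0,0,0,0,0,70],[0,0,0,0,0,0,70],[0,0,0,0,0,0,70]]' | head -2
python3 st.py .461 .0215 .252 1.4
python3 - <<'E'
from bench import get_image
import cv2,numpy as np
for n in ["wrist","side"]:
    d=get_image(n); cv2.imwrite(f"pics/{n}6.png",d["img"][:,:,::-1]); np.savez(f"pics/{n}6.npz",**d)
E
```

```text
time: 9.7
position: [0.4628, 0.0204, 0.2535]
t 9.7 pos [0.4628 0.0204 0.2535] yaw 1.3 toolx [ 2.2e-03 -9.0e-04 -1.0e+00] q [-0.71  0.06  0.63  2.1  -0.04  1.   -0.04] F [0.4 0.5 0.9] T [-0.13  0.04 -0.07] grip mm 70.0
shift mm (tool now) [ 1.5 -1.8 -1.1] turn x rad -0.0018
full turn rv [-0.0018  0.001  -0.0022]
```

View pics/wrist6.png

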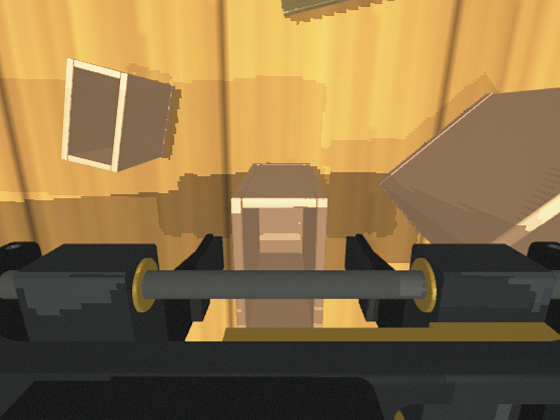

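View pics/side6.png

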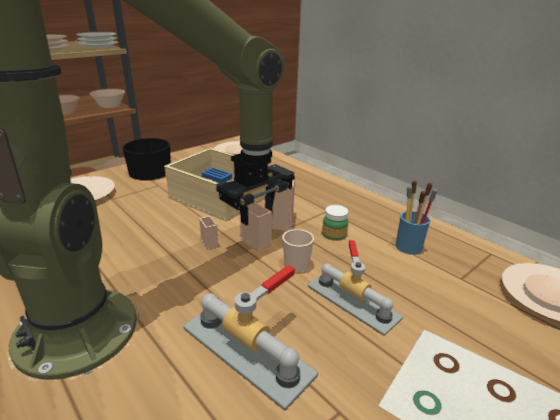

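```bash
python3 -m creep '[[2,-2.5,-1,0,0,0,70],[0,0,0,0,0,0,60],[0,0,0,0,0,0,40],[0,0,0,0,0,0,38],[0,0,0,0,0,0,38]]' 25 
python3 -m creep '[[0,0,0,0,0,0,38],[0,0,0,0,0,0,38],[0,0,0,0,0,0,38],[0,0,0,0,0,0,38]]' 25 
python3 st.py .461 .0215 .252 1.4
```

```text
time: 10.3
position: [0.4597, 0.0215, 0.2504]
tool_rot: [1.192, 1.218, -1.192]
ft_force: [-0.6, 1.1, 0.6]
grip_width: 0.527
time: 10.7
position: [0.4598, 0.0215, 0.2504]
tool_rot: [1.192, 1.218, -1.191]
ft_force: [1.0, -0.0, 1.3]
grip_width: 0.505
t 10.7 pos [0.4598 0.0215 0.2504] yaw 1.32 toolx [ 1.7e-03 -9.0e-04 -1.0e+00] q [-0.72  0.05  0.63  2.1  -0.04  0.99 -0.04] F [ 1.  -0.   1.3] T [-0.08 -0.21  0.02] grip mm 43.9
shift mm (tool now) [-1.6  1.2  0. ] turn x rad -0.0014
full turn rv [-0.0014  0.0009 -0.0016]
```

```bash
python3 -m creep '[[-10,0,0,0,0,0,38],[-25,0,0,0,0,0,38],[-25,0,0,0,0,0,38],[-25,0,0,0,0,0,38],[-25,0,0,0,0,0,38]]'
python3 -m creep '[[-25,0,0,0,0,0,38],[-20,0,0,0,0,0,38],[-10,0,0,0,0,0,38],[0,0,0,0,0,0,38],[0,0,0,0,0,0,38]]'
python3 st.py .5275 .298 .41 13.6
python3 - <<'E'
from bench import get_image
import cv2,numpy as np
for n in ["wrist","side"]:
    d=get_image(n); cv2.imwrite(f"pics/{n}7.png",d["img"][:,:,::-1]); np.savez(f"pics/{n}7.npz",**d)
E
```

```text
time: 11.2
position: [0.4588, 0.0213, 0.3611]
tool_rot: [1.191, 1.219, -1.193]
ft_force: [0.8, 0.3, -2.8]
grip_width: 0.501
time: 11.7
position: [0.459, 0.0216, 0.4143]
tool_rot: [1.191, 1.219, -1.193]
ft_force: [-0.4, -0.1, -3.3]
grip_width: 0.503
t 11.7 pos [0.459  0.0216 0.4143] yaw 1.31 toolx [-6.0e-04 -1.4e-03 -1.0e+00] q [-0.74 -0.14  0.59  1.9   0.08  1.35 -0.15] F [-0.4 -0.1 -3.3] T [-0.06 -0.   -0.02] grip mm 43.7
shift mm (tool now) [   3.9   74.8 -274.8] turn x rad -0.2144
full turn rv [-0.2144  0.0013  0.0008]
```

View pics/wrist7.png

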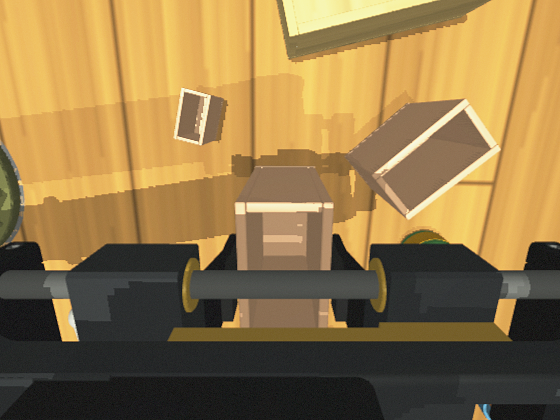

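View pics/side7.png

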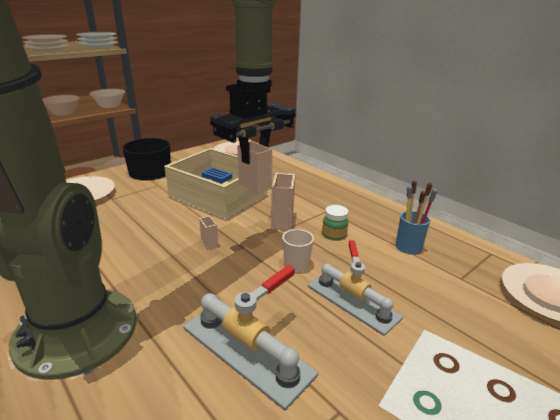

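```bash
python3 -m creep '[[0,3,-12,0,0,0,38],[0,7,-25,0,0,0,38],[0,7,-25,0,0,0,38],[0,7,-25,0,0,0,38],[0,7,-25,0,0,0,38]]'|head -2
python3 -m creep '[[0,7,-25,0,0,0,38],[0,7,-25,0,0,0,38],[0,7,-25,0,0,0,38],[0,7,-25,0,0,0,38],[0,7,-25,0,0,0,38]]'|head -2
python3 -m creep '[[0,6,-25,0,0,0,38],[0,3,-12,0,0,0,38],[0,0,0,-0.1,0,0,38],[0,0,0,-0.11,0,0,38],[0,0,0,0,0,0,38]]'|head -2
python3 -m creep '[[0,0,0,0,0,0,38],[0,0,0,0,0,0,38]]' >/dev/null
python3 st.py .5275 .298 .3504 13.6
python3 - <<'E'
from bench import get_image
import cv2,numpy as np
for n in ["wrist","side","top"]:
    d=get_image(n); cv2.imwrite(f"pics/{n}8.png",d["img"][:,:,::-1]); np.savez(f"pics/{n}8.npz",**d)
E
```

```text
time: 12.3
position: [0.4879, 0.1366, 0.4143]
time: 12.8
position: [0.5198, 0.2626, 0.4138]
time: 13.3
position: [0.528, 0.2974, 0.4142]
t 13.5 pos [0.5281 0.2971 0.4149] yaw 13.23 toolx [ 7.0e-04 -1.1e-03 -1.0e+00] q [-0.9   0.23  0.41  1.57 -0.09  1.37 -0.25] F [ 0.   0.3 -3.6] T [-0.07  0.04  0.01] grip mm 43.8
shift mm (tool now) [64.5 -0.4 -1.1] turn x rad -0.0065
full turn rv [-0.0065  0.0013 -0.0004]
```

View pics/wrist8.png

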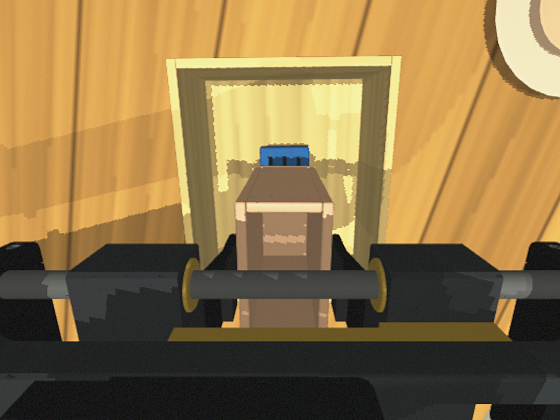

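View pics/side8.png

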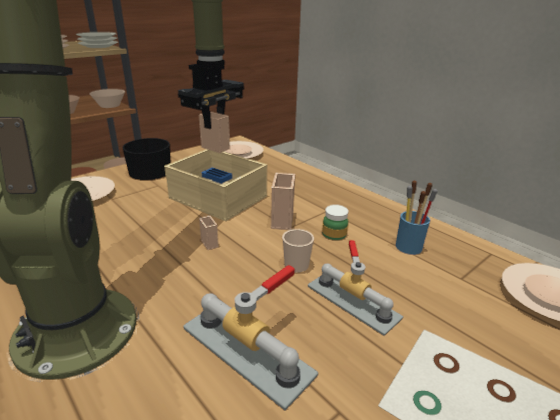

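View pics/top8.png

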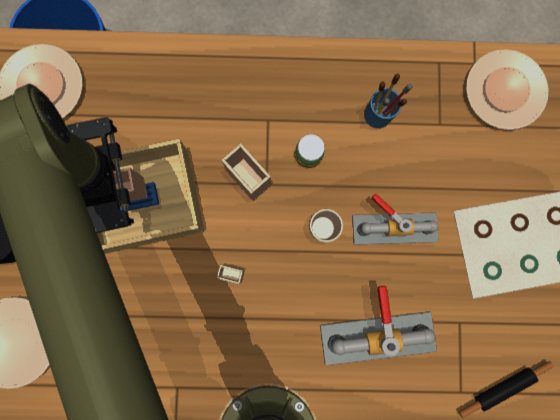

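```bash
python3 -m creep '[[15,-0.5,-1,-0.006,0,0,38],[15,0,0,0,0,0,38],[10,0,0,0,0,0,38],[0,0,0,0,0,0,38],[0,0,0,0,0,0,38]]'|head -2
python3 st.py .5275 .298 .3504 13.6
python3 - <<'E'
from bench import get_image
import cv2,numpy as np
for n in ["wrist","side"]:
    d=get_image(n); np.savez(f"pics/{n}9.npz",**d)
    im=d["img"] if n=="wrist" else cv2.resize(d["img"][80:230,140:300],None,fx=4,fy=4,interpolation=cv2.INTER_CUBIC)
    cv2.imwrite(f"pics/{n}9.png",im[:,:,::-1])
E
```

```text
time: 14.15
position: [0.5274, 0.2981, 0.3745]
t 14.15 pos [0.5274 0.2981 0.3745] yaw 13.69 toolx [ 4.0e-04 -1.6e-03 -1.0e+00] q [-0.9   0.25  0.4   1.62 -0.1   1.29 -0.24] F [-0.1  0.3 -2.4] T [-0.05  0.03 -0.02] grip mm 44.1
shift mm (tool now) [24.1  0.   0.1] turn x rad 0.0015
full turn rv [0.0015 0.0016 0.    ]
```

View pics/wrist9.png

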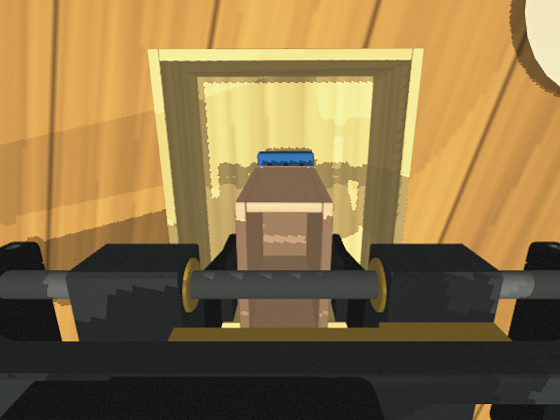

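View pics/side9.png

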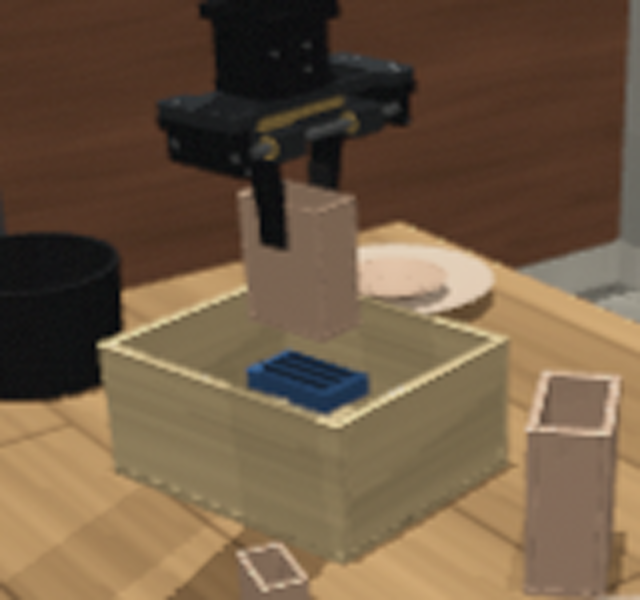

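```bash
python3 -m creep '[[8,0,0,0,0.001,0,38],[8,0,0,0,0,0,38],[7,0,0,0,0,0,38],[0,0,0,0,0,0,38],[0,0,0,0,0,0,38]]'|head -2
python3 -m creep '[[0,0,0,0,0,0,38],[0,0,0,0,0,0,38],[0,0,0,0,0,0,38]]'|head -2
python3 st.py .5275 .298 .3504 13.6
python3 - <<'E'
from bench import get_image
from h import *
for n in ["wrist","side","top"]:
    d=get_image(n); np.savez(f"pics/{n}10.npz",**d)
    im=d["img"] if n!="side" else cv2.resize(d["img"][80:230,140:300],None,fx=4,fy=4,interpolation=cv2.INTER_CUBIC)
    cv2.imwrite(f"pics/{n}10.png",im[:,:,::-1])
i,K,V=load("side10")
a=np.radians(13.6);X=np.array([np.cos(a),np.sin(a),0]);Y=np.array([-np.sin(a),np.cos(a),0])
for z in (.101,.201):
    for sx,sy in ((-1,1),(-1,-1),(1,-1)):
        p=proj(K,V,np.array([.5275,.298,z])+X*.022*sx+Y*.038*sy)[0]; print(z,sx,sy,((p-[140,80])*4+1.5).round(1))
E
python3 lev.py top10
```

```text
time: 14.75
position: [0.5274, 0.2981, 0.3517]
time: 15.05
position: [0.5276, 0.2982, 0.3524]
t 15.05 pos [0.5276 0.2982 0.3524] yaw 13.69 toolx [ 1.3e-03  4.0e-04 -1.0e+00] q [-0.89  0.27  0.4   1.65 -0.11  1.25 -0.23] F [-0.3 -0.  -3.1] T [-0.12  0.02  0.03] grip mm 44.1
shift mm (tool now) [ 2.  -0.1  0.1] turn x rad 0.0017
full turn rv [ 0.0017 -0.0001 -0.0014]
0.101 -1 1 [251.7 345.7]
0.101 -1 -1 [325.5 370.2]
0.101 1 -1 [364.5 351.7]
0.201 -1 1 [242.1 219.8]
0.201 -1 -1 [318.7 241.1]
0.201 1 -1 [359.5 225.4]
[372 194  23  22 161] [ 0.5231 -0.2421] axis 47.73190142155258 from hub 46.78022996070047 0.06663372425363505 minus 3.04 => lever
[379 286  12  37 302] [ 0.3066 -0.2453] axis 7.835090273204571 from hub 165.11308045587296 0.176795140387136 minus 3.04 => lever
```

View pics/wrist10.png

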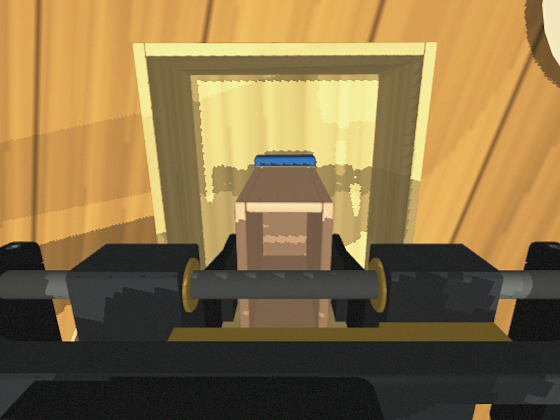

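View pics/side10.png

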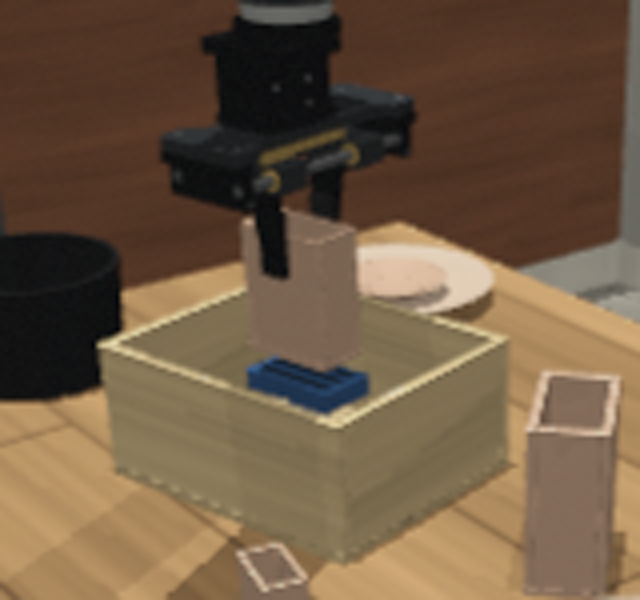

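Run:
```python
from h import *
i,K,V=load("side10")
a=np.radians(13.6);X=np.array([np.cos(a),np.sin(a),0]);Y=np.array([-np.sin(a),np.cos(a),0])
for sx,sy in ((-1,1),(-1,-1),(1,-1)):
    print(((proj(K,V,np.array([.5275,.298,.085])+X*.025*sx+Y*.042*sy)[0]-[210-0,160])*12+5.5).round(1) if 0 else ((proj(K,V,np.array([.5275,.298,.085])+X*.025*sx+Y*.042*sy)[0]-[190,130])*12+5.5).round(1), ((proj(K,V,np.array([.5275,.298,.102])+X*.022*sx+Y*.038*sy)[0]-[190,130])*12+5.5).round(1))
cv2.imwrite("pics/sz.png",cv2.resize(i[130:178,190:246],None,fx=12,fy=12,interpolation=cv2.INTER_CUBIC)[:,:,::-1])
```

```text
[141.1 495.5] [155.9 434.4]
[384.5 578.5] [377.3 507.8]
[516.3 514.1] [494.3 452.5]
```

View pics/sz.png

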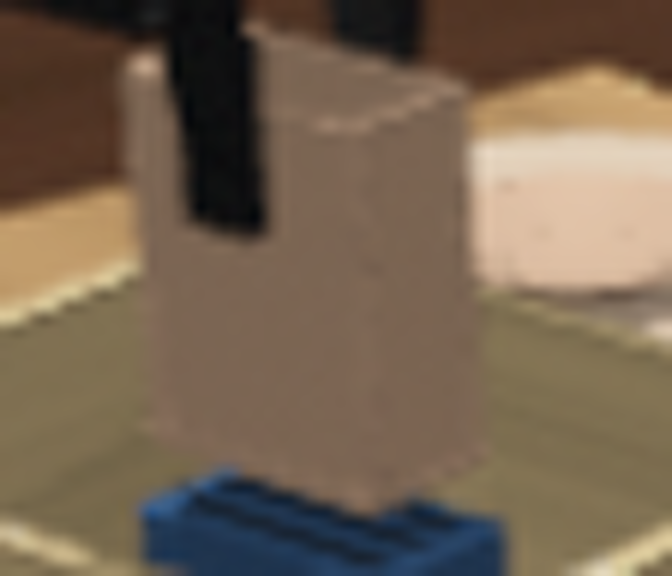

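View pics/top10.png

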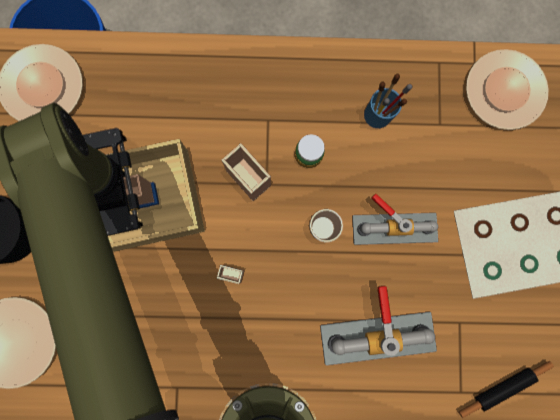

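```bash
python3 -m creep '[[2.5,0,0,0,0,0,38],[0,0,0,0,0,0,38],[0,0,0,0,0,0,38],[0,0,0,0,0,0,38],[0,0,0,0,0,0,38]]'|head -2
python3 st.py .5275 .298 .3504 13.6
python3 - <<'E'
from bench import ctrl
print(ctrl.close_job())
E
```

```text
time: 15.7
position: [0.5275, 0.2981, 0.3496]
t 15.7 pos [0.5275 0.2981 0.3496] yaw 13.69 toolx [ 9.e-04  1.e-04 -1.e+00] q [-0.89  0.27  0.4   1.65 -0.11  1.24 -0.23] F [ 0.  -0.3 -3.2] T [-0.12  0.01 -0.02] grip mm 43.7
shift mm (tool now) [-0.8 -0.1  0.1] turn x rad 0.0016
full turn rv [ 0.0016  0.0002 -0.0009]
the job is handed in; nothing more can be done
None
```

I turned the small valve's lever to half open. Then I picked up the middle-sized pot by its short sides and carried it over the tray wall. I handed the job in at 15.7 s with the pot held over the blue head; no verdict was reported.

What the last checks showed:
- **Lever:** it stands at about 44 to 45 degrees from shut, from the wrist and top views. The side view read about 46.
- **Pot position:** the tool is within 1 mm of the head centre I measured, and its yaw is within 0.1 degree of the head's. The tool points straight down. The grip reads 43.7 mm on the 44 mm pot, and the wrist force of about 3 N fits the pot's weight plus sensor noise.
- **Gap above the head:** the tool height puts it at about 14 mm. In the side view, before the last 2.5 mm down, the head showed 3 to 5 mm lower than expected, so the gap could be up to about 18 mm. That is still inside the 5 to 25 mm allowed.
- **Other ware:** in the last top view the cup, jar and brush pot look unmoved. I judged this by eye and did not measure it.

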